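Repack the nailer case and leave the other tool's parts

ROBOT

A 6-joint arm with a two-finger parallel gripper is mounted at the origin on the work surface. World frame = base frame: x ahead of the robot, y to its left, z up, the work surface at z = 0. Lengths are in mm, angles in degrees, forces in N, time in s.
With the tool pointing down it reaches from about 375 to 975 mm from the base axis. Payload 3.8 kg.
Tool frame: the origin (TCP) lies where the fingers leave the gripper's body, on its centre line; the fingertips stand 64 mm ahead of it and the grasp point (between the pads) lies 45 mm ahead of it; z points along the fingers, y is the direction in which the jaws open and shut (so a half turn about z gives the same grasp; the last joint's range is limited). The gripper opens to 88 mm and grips with 3 to 60 N. Pads are 18 mm wide; open, the fingers measure 123 mm over their backs; the gripper's body (75 mm by 187 mm) begins 45 mm behind the grasp point.
Start: joints at [-66.114, 15.12, 91.902, -0, 72.978, -2.114], TCP at [295.903, -606.679, 302.706] pointing down, gripper open.
Joint ranges: [-150.88, 150.88], [-54.13, 125.18], [17.81, 147.31], [-75.09, 255.09], [0, 152.58], [-146.25, 146.25]. Speed limits (degrees/s): [147.25, 147.25, 180, 180, 180, 180].

INTERFACE

Orientations are given as [roll, pitch, yaw] about the fixed x, y, z axes, in that order (R = Rz(yaw) Ry(pitch) Rx(roll)).
In Python, from plant import ctrl gives the robot as it stands. The module is installed in compiled form; this text tells all that it offers.
- The arm moves only by the tool send_rows, never from a script. Its arguments are lists of equal length, an entry for each row: "grip": the closure, from 0 (fully open) to 1 (shut); "delta_pos": the shift along the world's x, y, z in cm, a list of three; "delta_rot": the turn, a rotation vector about the world's x, y, z in rad, a list of three. A call has 1 to 20 rows; each row is the pose to reach, as a shift and turn from the pose commanded when the call began; what a row does not reach only later rows make up. A row lasts 1/10 s, in which the tool goes at most 50 mm and 8.59 degrees, less where a joint would pass 70% of its speed; a pose out of reach is approached as far as the arm can. A call with a gripper value outside its range is refused whole. The fingers move at their own pace and stop on an object; "squeeze" is the grip in N (left out, the last holds). Time passes only in rows, so rows that repeat a pose let the fingers close. It gives the time, the measured TCP pose, the force and the opening at its end, in the units of the state.
- ctrl.sense(): the state, without advancing time (a new reading comes with each control period).
- ctrl.grab_frame(name): name is "scene" or "top" or "wrist"; returns a dict with "img" (384x512x3 uint8, red, green, blue), "fx", "fy", "cx", "cy" (pixels), "R" (3x3) and "t" (3): a world point X has camera coordinates R X + t. Camera axes: x right, y down, z forward; pixel columns grow to the right and rows downward; lengths in mm; the calibration is good to about 2 mm. A picture is of the moment at which its call begins. There is no depth.
- ctrl.finish_job(): hands the job in, once; it reports no verdict.
Trained networks look in the newest picture that a camera, given by its name, has taken for a name from the list of things; names that differ only in an ending like _2 or _b are one class to them, and where a whole thing is asked for, a point or a joint stands for the part that bears it (a point fixed in the world has none). Each returns a list of dicts, best first, with "confidence" (0 to 1); they miss things now and then, are a little off and sometimes report something else, mostly with a low value. They report only what shows in the picture. A call takes as long as a camera call. They do not tell look-alikes from the thing itself.
- ctrl.boxes_of(camera, query): "at" ([x, y, z] in mm, in world coordinates, good to about 4 mm: the middle of the surface that is visible of it).
- ctrl.pinpoint(camera, query): "at" ([x, y, z] in mm, in world coordinates, good to about 4 mm: a listed point, or the origin of a listed thing).
The state is a dict: "clock": time; "joint_positions": joint angles; "dq": joint speeds; "joint_efforts": joint torques, N m; "position": TCP position; "ee_rot": TCP orientation; "force": force on the tool from outside, world axes, zero at the start; "torque": the same for the moment, N m; "width": opening from 0.0 (shut) to 1.0 (fully open).
Only numpy, scipy, OpenCV 4.12 (cv2) and the standard library are available. Lean on these libraries where they do the work, as an engineer would, in place of code of your own. Each camera call takes 0.05 s, during which the arm holds its last target. There are 200 camera calls.

TASK

Repack the nailer's open case: take the long fuel cell out of its spring clips and lay it in its pair of V cradles, put the slim battery and the folding hex-key set down flat in the pockets shaped for them, and stand the oil bottle upright in its round well, each fully seated. The short fuel cell and the big battery belong to another tool: leave them where they are.

Things in the scene. Friction and masses are not known exactly. Their poses are not given: they have to be found in the camera images.
- long_cell_c (a point): Long fuel cell: aluminium can, d 30 x 160 mm, white cap, 0.14 kg. Point: centre; y its axis, 45 above bench at start. Held level by 2 spring clips (12 wide, 52 either side of centre) on a fixed base 62x130x8. Mouths open 45 deg up towards its level -x (so at start): that way it springs free in 30 mm at about 10 N; the upper jaws hook over it: straight up it resists at 30 N and slips.
- slim_battery_c (a point): The nailer's slim black battery: 84 (x) x 42 (y) x 46 (z) mm, the top 10 mm a smaller terminal head (70 x 34), lying on its flat base on the bench. Point: its centre, 23 above its base; x along its length, z up.
- oil_bottle_c (a point): Small oil bottle standing upright on the bench: yellow body 34 mm in diameter, straight-sided up to 50 mm, white nozzle above, 82 mm high in all. Point: its centre, 41 above its base; z up.
- hex_set_c (a point): Folding hex-key set, closed: black side plates, steel keys along the top, 118 (x) x 28 (y) x 26 (z) mm, lying on the bench. Point: its centre, 13 above its base; x along its length, z up.
- short_cell_c (a point): Short fuel cell of another tool, not to be moved: same aluminium can and white cap, 30 mm in diameter but only 86 mm long, standing upright on the bench. Point: its centre.
- big_battery_c (a point): Big black slide-on battery of another tool, not to be moved: 108 (x) x 62 (y) x 58 (z) mm, lying on the bench. Point: its centre; x along its length.
- cell_tray: One of 4 fixed grey insert trays, 74 (x) x 184 (y) mm, 82 apart in any order in the case's bay (walls 60 high, 60 from the end trays' centres); origin: underside centre, 4 above bench, z up. Two V cradles, 50 wide at the top, 24 long, 50 either side of the middle, open between, end stops 174 apart: the long cell lies along y, either way round; seated centre z 36.
- battery_tray: Insert tray, outline and axes as cell_tray. Shorter, wider pocket: pad 36 x 78 (along y), top at z 14, sloping ribs to z 27 at its ends and corners, open in the middle 60 for fingers. The slim battery lies flat, length along y, either way round, 4 mm play at the bottom, 8 at the rib tops; seated centre z 37 mm.
- bottle_tray: Insert tray, outline and axes as cell_tray. One round well in the middle: flared ring, inside 52 mm wide at the rim (z 24), about 43 at the bottom (z 12). The oil bottle stands upright in it; seated centre z 53 mm.
- hex_tray: Insert tray, outline and axes as cell_tray. Long narrow pocket: pad 22 x 112 (along y), top at z 14, sloping ribs to z 27 at its sides and ends, open in the middle 74 for fingers. The hex-key set lies flat, keys up, length along y, either way round, 4 mm play at the bottom, 8 at the rib tops; seated centre z 27 mm.
Not all that is in view belongs to the job. What is shaped like the part that bears long_cell_c but red is not meant.

How it is judged:
By the outcome, as a careful person would: the job done as asked, in the order asked, and still so for the second after the job is handed in, with the robot touching nothing.
It also fails if it takes over 128 s, if anything falls off the work surface, if the arm or the gripper's body presses on something with over 40 N, if the wrist force passes 120 N, or if a joint passes its speed limit or range.

## Working session

There is one attempt and no reset: what is moved stays moved. The work goes in short steps, Python scripts to look and compute and a tool call to move; the robot and the scene stay as the last step left them, time stands still between calls to the robot, and variables do not carry over. Pictures are saved under pics/ and viewed, about 12 in all and at most 16, crops included, and the job is handed in when it is done.

Besides the shell and the picture viewer there is one more tool, called as name(argument=value, ...) on one line, values as JSON. send_rows: Moves the arm, as the interface text tells. Its arguments: {"type":"object","properties":{"grip":{"type":"array"},"delta_pos":{"type":"array"},"delta_rot":{"type":"array"},"squeeze":{"type":"number"}},"required":["grip","delta_pos","delta_rot"]}

```bash
mkdir -p pics; cat > h.py <<'E'
from plant import ctrl
import cv2, numpy as np
def save(cam,name,crop=None,scale=1):
    f=ctrl.grab_frame(cam); im=f["img"][:,:,::-1]
    if crop: a,b,c,d=crop; im=im[b:d,a:c]
    cv2.imwrite("pics/"+name,cv2.resize(im,None,fx=scale,fy=scale,interpolation=cv2.INTER_CUBIC)); return f
def px(f,X):
    p=f["R"]@np.array(X,float)+f["t"]; return [round(float(f["fx"]*p[0]/p[2]+f["cx"])),round(float(f["fy"]*p[1]/p[2]+f["cy"]))]
def ray(f,u,v,z):
    R=np.array(f["R"]);t=np.array(f["t"]);c=-R.T@t
    d=R.T@np.array([(u-f["cx"])/f["fx"],(v-f["cy"])/f["fy"],1]); return np.round(c+d*(z-c[2])/d[2],1)
E
python3 - <<'E'
from h import *
f=save("top","top.png",scale=1.5); g=save("scene","scene.png",scale=1.5)
for n in ["long_cell_c","slim_battery_c","oil_bottle_c","hex_set_c","short_cell_c","big_battery_c","cell_tray","battery_tray","bottle_tray","hex_tray"]:
  for c,fr in(("top",f),("scene",g)):
    print(n,c,[(np.round(d["at"]).tolist(),round(d["confidence"],2),px(fr,d["at"])) for d in ctrl.pinpoint(c,n)])
s=ctrl.sense();print(s["clock"],s["position"],s["ee_rot"],s["width"])
E
```

```text
long_cell_c top [([387.0, -487.0, 18.0], 0.91, [374, 234]), ([640.0, -120.0, 40.0], 0.8, [230, 131]), ([440.0, -231.0, 45.0], 0.5, [274, 212])]
long_cell_c scene [([644.0, -118.0, 48.0], 0.78, [229, 259]), ([381.0, -486.0, 16.0], 0.78, [175, 128]), ([282.0, -326.0, 16.0], 0.55, [242, 129])]
slim_battery_c top [([558.0, -424.0, 22.0], 0.67, [349, 167])]
slim_battery_c scene [([552.0, -422.0, 22.0], 0.71, [150, 175])]
oil_bottle_c top [([423.0, -356.0, 34.0], 0.55, [324, 219]), ([514.0, 152.0, -0.0], 0.35, [123, 182])]
oil_bottle_c scene [([420.0, -345.0, 38.0], 0.63, [206, 151])]
hex_set_c top [([567.0, -301.0, 15.0], 0.91, [301, 163])]
hex_set_c scene [([570.0, -299.0, 11.0], 0.68, [185, 205])]
short_cell_c top [([435.0, -230.0, 44.0], 0.68, [274, 214])]
short_cell_c scene [([439.0, -229.0, 41.0], 0.55, [240, 174])]
big_battery_c top [([444.0, -91.0, 32.0], 0.65, [217, 210])]
big_battery_c scene [([444.0, -86.0, 27.0], 0.98, [290, 205]), ([431.0, 155.0, 5.0], 0.24, [389, 256])]
cell_tray top [([678.0, 144.0, 4.0], 0.55, [127, 118]), ([515.0, 153.0, 1.0], 0.29, [122, 181])]
cell_tray scene [([678.0, 142.0, 6.0], 0.67, [336, 355])]
battery_tray top [([596.0, 145.0, 3.0], 0.94, [126, 149])]
battery_tray scene [([600.0, 148.0, 3.0], 0.86, [356, 321])]
bottle_tray top [([515.0, 154.0, -0.0], 0.73, [122, 181]), ([552.0, -420.0, 22.0], 0.69, [348, 169])]
bottle_tray scene [([514.0, 148.0, 8.0], 0.88, [372, 284])]
hex_tray top [([430.0, 155.0, 4.0], 0.91, [120, 215]), ([514.0, 153.0, -0.0], 0.52, [122, 181])]
hex_tray scene [([430.0, 154.0, 6.0], 0.89, [389, 255]), ([514.0, 149.0, 5.0], 0.57, [373, 285]), ([444.0, -88.0, 31.0], 0.47, [289, 203])]
1.1 [ 295.90352025 -606.67143539  302.74369583] [ 1.79999624e+02 -1.56620267e-03  2.60020898e+01] 0.9972873618506375
```

View pics/top.png

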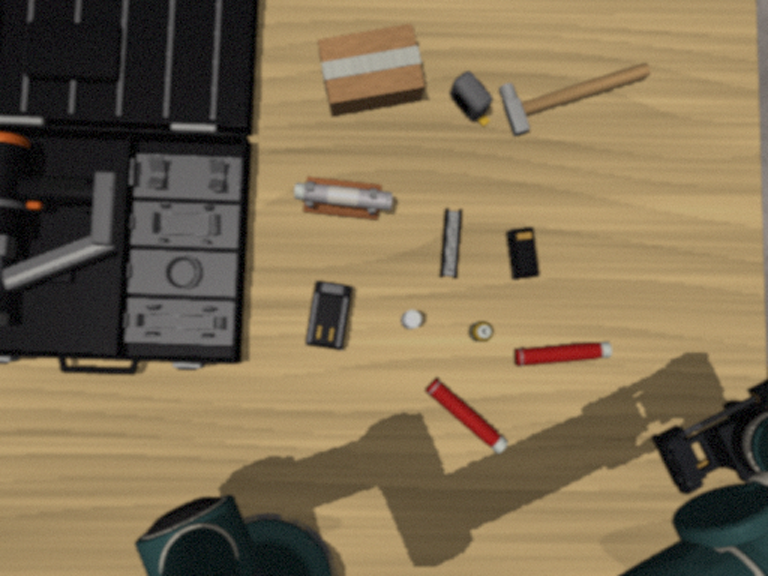

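View pics/scene.png

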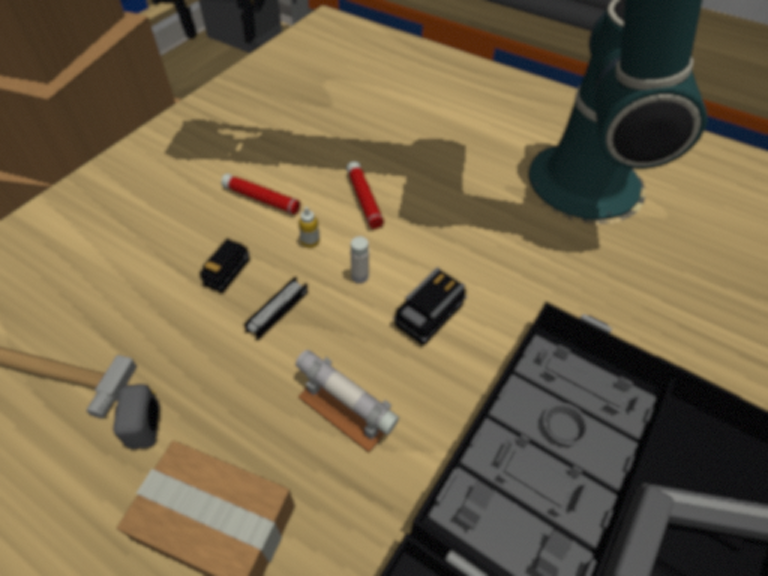

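Candidates at top.png pixels:
- Long cell: silver can in clips (344,196). Look-alikes are the red cylinders at (560,353) and (467,415), and the short cell at (412,319), which I leave.
- Slim battery: (522,253), not the big one at (329,315).
- Bottle (482,331), hex set (451,243).
- Trays, top to bottom: cell, battery, bottle, hex.

I'll move above the cell for a close look.

send_rows(grip=[0,0,0,0,0,0,0,0,0,0,0,0,0,0,0,0], delta_pos=[[33,48.7,-3],[33,48.7,-3],[33,48.7,-3],[33,48.7,-3],[33,48.7,-3],[33,48.7,-3],[33,48.7,-3],[33,48.7,-3],[33,48.7,-3],[33,48.7,-3],[33,48.7,-3],[33,48.7,-3],[33,48.7,-3],[33,48.7,-3],[33,48.7,-3],[33,48.7,-3]], delta_rot=[[0,0,0.98],[0,0,0.98],[0,0,0.98],[0,0,0.98],[0,0,0.98],[0,0,0.98],[0,0,0.98],[0,0,0.98],[0,0,0.98],[0,0,0.98],[0,0,0.98],[0,0,0.98],[0,0,0.98],[0,0,0.98],[0,0,0.98],[0,0,0.98]])

```text
clock: 2.7
position: [625.3, -121.0, 272.8]
ee_rot: [-180.0, 0.0, 82.1]
force: [0.2, 0.3, -0.4]
width: 1.0
```

```bash
cat >> h.py <<'E'
def grid(f,name,scale=1.5):
    im=f["img"][:,:,::-1]; cv2.imwrite("pics/"+name,cv2.resize(im,None,fx=scale,fy=scale,interpolation=cv2.INTER_CUBIC))
E
python3 - <<'E'
from h import *
import pickle
f=ctrl.grab_frame("wrist"); grid(f,"w1.png"); pickle.dump(f,open("w1.pkl","wb"))
print([(np.round(d["at"]).tolist(),round(d["confidence"],2),px(f,d["at"])) for d in ctrl.pinpoint("wrist","long_cell_c")])
s=ctrl.sense();print(s["clock"],s["position"],s["ee_rot"],s["joint_positions"])
E
```

```text
[]
2.8 [ 625.36006574 -120.98877878  272.93904478] [1.79988512e+02 8.93874161e-03 8.20404776e+01] [-1.31867427e+01  1.21643825e+01  9.87137311e+01 -8.40763348e-03
  6.91096320e+01 -5.22422405e+00]
```

View pics/w1.png

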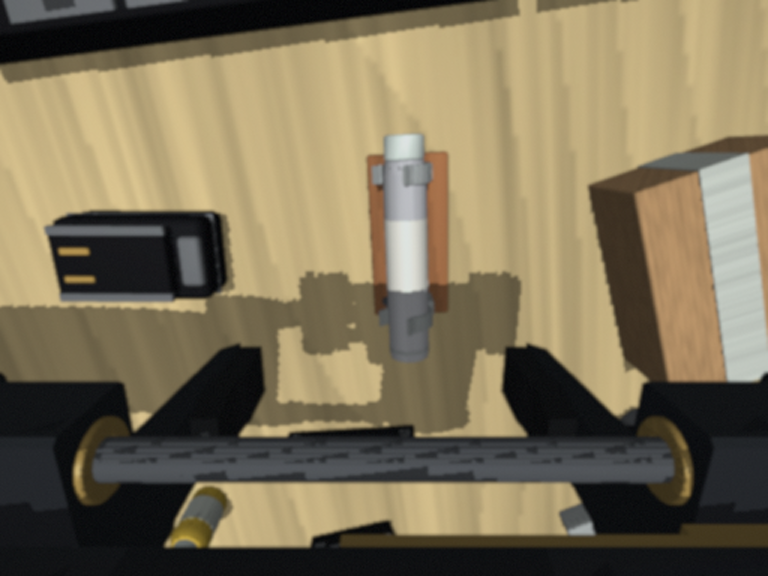

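```bash
python3 - <<'E'
from h import *
import pickle
f=pickle.load(open("w1.pkl","rb"))
P=[ray(f,u/1.5,v/1.5,45) for u,v in((404,135),(404,160),(409.5,340),(409.5,359),(404,145),(409,350))]
print(P, "c",-f["R"].T@f["t"])
d=P[0]-P[3]; print(np.hypot(*d[:2]),(P[0]+P[3])/2,np.degrees(np.arctan2(d[1],d[0])))
B=[ray(f,u/1.5,v/1.5,8) for u,v in((366,156),(448,152),(448,311),(375,311))];print(B,np.mean(B,0))
E
```

```text
[array([652. , -38.5,  45. ]), array([650. , -54.3,  45. ]), array([ 637.7, -185.8,   45. ]), array([ 635.8, -201.6,   45. ]), array([651.2, -44.8,  45. ]), array([ 636.3, -194. ,   45. ])] c [636.83107437 -45.46075531 353.68434142]
163.90256251810098 [ 643.9  -120.05   45.  ] 84.32766897280604
[array([623.7, -48.5,   8. ]), array([685. , -54.2,   8. ]), array([ 672.9, -180.8,    8. ]), array([ 612.4, -172.4,    8. ])] [ 648.5   -113.975    8.   ]
```

w1.png: The long cell runs (404,135)–(409,360), measured 164 mm long against 160. The upper jaws hook on its right (+x) side, so the mouth opens towards world −x. Base and axis both give yaw about 84.3°.

send_rows(grip=[0,0,0,0,0,0,0,0.2,0.4,0.7,1,1,1,1,1,1,1], delta_pos=[[1.8,0,-4],[1.8,0,-9],[1.8,0,-13],[1.8,0,-16],[1.8,0,-18.2],[1.8,0,-18.2],[1.8,0,-18.2],[1.8,0,-18.2],[1.8,0,-18.2],[1.8,0,-18.2],[1.8,0,-18.2],[1.8,0,-18.2],[1.8,0,-18.2],[1.8,0,-18.2],[1.8,0,-18.2],[1.8,0,-18.2],[1.8,0,-18.2]], delta_rot=[[0,0,0.038],[0,0,0.038],[0,0,0.038],[0,0,0.038],[0,0,0.038],[0,0,0.038],[0,0,0.038],[0,0,0.038],[0,0,0.038],[0,0,0.038],[0,0,0.038],[0,0,0.038],[0,0,0.038],[0,0,0.038],[0,0,0.038],[0,0,0.038],[0,0,0.038]], squeeze=45)

```text
clock: 4.5
position: [643.1, -119.5, 90.6]
ee_rot: [-179.9, -0.0, 84.3]
force: [-5.0, 0.7, 4.3]
width: 0.324
```

send_rows(grip=[1,1,1,1,1,1,1,1,1,1,1,1,1,1], delta_pos=[[-0.3,0.03,0.3],[-0.6,0.06,0.6],[-0.9,0.09,0.9],[-1.2,0.12,1.2],[-1.5,0.15,1.5],[-1.8,0.18,1.8],[-2.1,0.21,2.1],[-2.5,0.25,2.5],[-2.9,0.29,2.9],[-3.3,0.33,3.3],[-3.3,0.33,6],[-3.3,0.33,9],[-3.3,0.33,12],[-3.3,0.33,12]], delta_rot=[[0,0,0],[0,0,0],[0,0,0],[0,0,0],[0,0,0],[0,0,0],[0,0,0],[0,0,0],[0,0,0],[0,0,0],[0,0,0],[0,0,0],[0,0,0],[0,0,0]])

```text
clock: 5.9
position: [613.7, -117.1, 216.5]
ee_rot: [179.4, 0.1, 84.3]
force: [0.8, 0.3, -0.5]
width: 0.32
```

```bash
python3 - <<'E'
from h import *
import pickle
f=ctrl.grab_frame("wrist"); g=ctrl.grab_frame("scene"); t=ctrl.grab_frame("top")
pickle.dump((f,t,g),open("w2.pkl","wb"))
cv2.imwrite("pics/w2.png",np.hstack([f["img"],g["img"]])[:,:,::-1][:, :, :] if 0 else cv2.resize(np.hstack([f["img"],g["img"]])[:,:,::-1],(800,300)))
s=ctrl.sense();print(s["clock"],s["position"],s["force"],s["width"])
E
```

```text
6.05 [ 610.19652511 -116.22488443  209.89192602] [-0.12845234 -0.77993745 -2.96951767] 0.3252511824070447
```

View pics/w2.png

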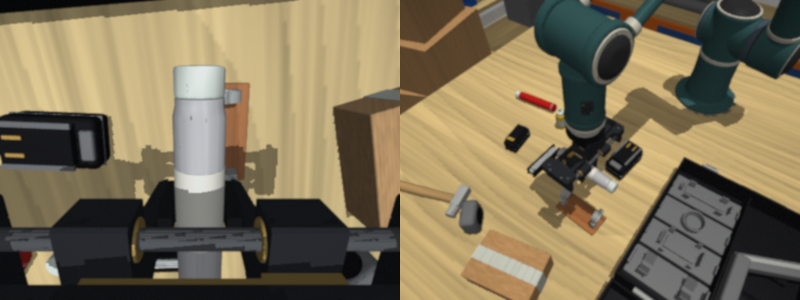

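w2.png: Cell held level in the jaws, clips left empty. Now I'll look at the cell tray and lid from nearby.

send_rows(grip=[1,1,1,1,1,1,1,1], delta_pos=[[1,3,2],[2.5,7,5],[4,11,8],[5.5,15,10],[6.7,17.6,10],[6.7,17.6,10],[6.7,17.6,10],[6.7,17.6,10]], delta_rot=[[0,0,0.054],[0,0,0.054],[0,0,0.054],[0,0,0.054],[0,0,0.054],[0,0,0.054],[0,0,0.054],[0,0,0.054]])

```text
clock: 6.85
position: [676.7, 58.7, 308.1]
ee_rot: [-179.8, 0.1, 87.4]
force: [0.2, 0.3, -1.6]
width: 0.32
```

```bash
python3 - <<'E'
from h import *
import pickle
g=pickle.load(open("w2.pkl","rb")); f=g[0]
print("cap", ray(f,200/400*512,66/300*384,165+8), "scene cam",-g[2]["R"].T@g[2]["t"])
f=ctrl.grab_frame("wrist"); grid(f,"w3.png"); pickle.dump(f,open("w3.pkl","wb"))
for n in ["cell_tray","battery_tray","bottle_tray","hex_tray"]:
    print(n,[(np.round(d["at"]).tolist(),round(d["confidence"],2),px(f,d["at"])) for d in ctrl.pinpoint("wrist",n)])
s=ctrl.sense();print(s["clock"],s["position"],s["ee_rot"])
E
```

```text
cap [623.6 -35.6 173. ] scene cam [906.56896775  91.68304785 709.28132196]
cell_tray [([678.0, 143.0, 3.0], 0.87, [254, 93])]
battery_tray [([596.0, 146.0, 6.0], 0.72, [187, 94])]
bottle_tray [([511.0, 153.0, 1.0], 0.87, [120, 91])]
hex_tray [([434.0, 151.0, 5.0], 0.86, [58, 96])]
7.1 [677.5759145   58.50859206 310.32072201] [-1.79959405e+02  8.46739879e-03  8.73378553e+01]
```

View pics/w3.png

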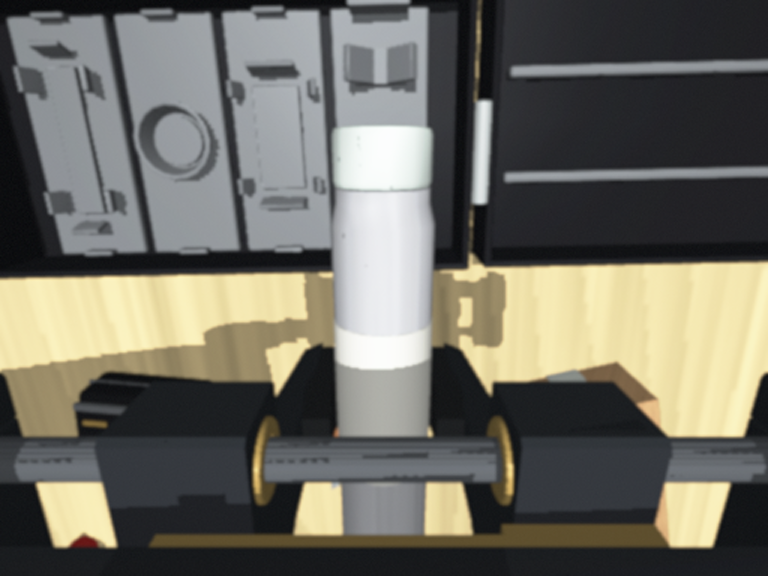

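```bash
python3 - <<'E'
from h import *
import pickle
f=pickle.load(open("w3.pkl","rb"))
print("cam",-f["R"].T@f["t"])
for z in (265,272,280): print("cap",z,ray(f,383/1.5,125/1.5,z), ray(f,333/1.5,160/1.5,z),ray(f,433/1.5,160/1.5,z))
for n,p in dict(hexfl=(64,255),batfr=(333,249),hexbl=(8,16),cellbr=(428,10),cellbl=(331,12),cellr=(428,120),celll=(331,120)).items(): print(n,ray(f,p[0]/1.5,p[1]/1.5,8))
for n,p in dict(cl=(345,60),cr=(415,60),bl=(250,130),br=(305,130),ring=(174,140)).items(): print(n,ray(f,p[0]/1.5,p[1]/1.5,20))
E
```

```text
cam [681.49681188 134.9209961  388.9040321 ]
cap 265 [681.3 141.  265. ] [667.4 132.7 265. ] [694.4 131.5 265. ]
cap 272 [681.3 140.6 272. ] [668.2 132.8 272. ] [693.7 131.7 272. ]
cap 280 [681.3 140.2 280. ] [669.1 133.  280. ] [692.8 131.9 280. ]
hexfl [392.8  58.3   8. ]
batfr [632.1  52.9   8. ]
hexbl [399.  244.8   8. ]
cellbr [718.7 233.6   8. ]
cellbl [645.2 235.8   8. ]
cellr [717.4 155.6   8. ]
celll [639.  159.3   8. ]
cl [654.4 200.4  20. ]
cr [707.2 197.9  20. ]
bl [575.8 154.1  20. ]
br [619.2 152.1  20. ]
ring [514.3 149.5  20. ]
```

w3.png: Tray order confirmed, lid lies flat, and the cell cradle centre comes out at (678,143), yaw about −2.2°. I measured the cap end at 82 mm from the TCP, so the grip is about 2 mm off the cell's centre. Lowering it now.

send_rows(grip=[1,1,1,1,1,1,1,1,1,1,1,1,1,1,1,1], delta_pos=[[0,4,-3],[0,8.2,-6],[0,8.2,-10],[0,8.2,-14],[0,8.2,-17],[0,8.2,-19],[0,8.2,-19.5],[0,8.2,-20],[0,8.2,-20.5],[0,8.2,-21],[0,8.2,-21.4],[0,8.2,-21.8],[0,8.2,-22.1],[0,8.2,-22.4],[0,8.2,-22.5],[0,8.2,-22.5]], delta_rot=[[0,0,0.006],[0,0,0.006],[0,0,0.006],[0,0,0.006],[0,0,0.006],[0,0,0.006],[0,0,0.006],[0,0,0.006],[0,0,0.006],[0,0,0.006],[0,0,0.006],[0,0,0.006],[0,0,0.006],[0,0,0.006],[0,0,0.006],[0,0,0.006]])

```text
clock: 8.7
position: [678.0, 141.6, 85.7]
ee_rot: [180.0, 0.0, 87.8]
force: [-0.5, -0.4, -1.5]
width: 0.322
```

send_rows(grip=[1,1,1,1], delta_pos=[[0,0,-0.1],[0,0,-0.2],[0,0,-0.2],[0,0,-0.2]], delta_rot=[[0,0,0],[0,0,0],[0,0,0],[0,0,0]])

```text
clock: 9.1
position: [678.5, 141.6, 85.2]
ee_rot: [179.9, 0.0, 87.8]
force: [-2.4, -1.4, 5.7]
width: 0.319
```

send_rows(grip=[0.45,0.45,0.45,0.45,0.45,0.45,0.45,0.45,0.45,0.45], delta_pos=[[0,0,0],[0,0,0],[0,0,0],[0,0,0],[0,0,2],[0,0,5],[0,0,10],[0,-5,15],[0,-9,19],[0,-9,19]], delta_rot=[[0,0,0],[0,0,0],[0,0,0],[0,0,0],[0,0,0],[0,0,0],[0,0,0],[0,0,0],[0,0,0],[0,0,0]])

```text
clock: 10.1
position: [679.1, 49.7, 277.9]
ee_rot: [179.7, 0.0, 87.7]
force: [0.5, 0.6, 1.0]
width: 0.553
```

```bash
python3 - <<'E'
from h import *
import pickle
f=ctrl.grab_frame("wrist"); grid(f,"w4.png"); pickle.dump(f,open("w4.pkl","wb"))
print(-f["R"].T@f["t"])
for n in ["long_cell_c"]:
    print(n,[(np.round(d["at"]).tolist(),round(d["confidence"],2),px(f,d["at"])) for d in ctrl.pinpoint("wrist",n)])
s=ctrl.sense();print(s["clock"],s["position"],s["ee_rot"],s["width"])
E
```

```text
[682.63182211 125.88002678 358.81176506]
long_cell_c []
10.2 [679.96628215  49.21219218 278.57249517] [1.79539069e+02 1.68796938e-03 8.75917382e+01] 0.5525083611134813
```

View pics/w4.png

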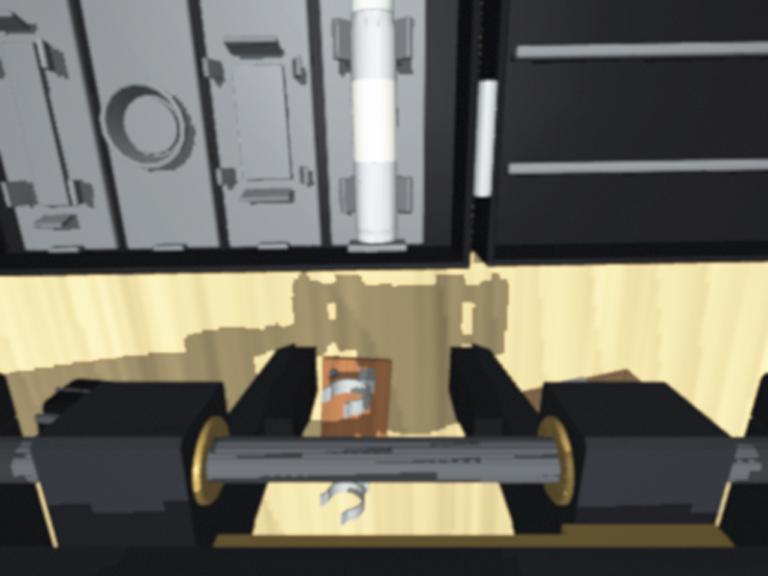

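w4.png: Long cell lies in both cradles, (373,10)–(378,240), parallel to the tray and inside the end stops. Next, the slim battery.

send_rows(grip=[0,0,0,0,0,0,0,0,0,0,0,0,0,0,0,0], delta_pos=[[-19,-47.5,0.5],[-19,-47.5,0.5],[-19,-47.5,0.5],[-19,-47.5,0.5],[-19,-47.5,0.5],[-19,-47.5,0.5],[-19,-47.5,0.5],[-19,-47.5,0.5],[-19,-47.5,0.5],[-19,-47.5,0.5],[-19,-47.5,0.5],[-19,-47.5,0.5],[-19,-47.5,0.5],[-19,-47.5,0.5],[-19,-47.5,0.5],[-19,-47.5,0.5]], delta_rot=[[0,0,-1.41],[0,0,-1.41],[0,0,-1.41],[0,0,-1.41],[0,0,-1.41],[0,0,-1.41],[0,0,-1.41],[0,0,-1.41],[0,0,-1.41],[0,0,-1.41],[0,0,-1.41],[0,0,-1.41],[0,0,-1.41],[0,0,-1.41],[0,0,-1.41],[0,0,-1.41]])

```text
clock: 11.8
position: [488.7, -422.1, 278.8]
ee_rot: [-180.0, -0.0, 7.1]
force: [-0.6, 0.2, 0.5]
width: 1.001
```

```bash
python3 - <<'E'
from h import *
import pickle
f=ctrl.grab_frame("wrist"); grid(f,"w5.png"); pickle.dump(f,open("w5.pkl","wb"))
for n in ["slim_battery_c","hex_set_c","oil_bottle_c"]:
    print(n,[(np.round(d["at"]).tolist(),round(d["confidence"],2),px(f,d["at"])) for d in ctrl.pinpoint("wrist",n)])
s=ctrl.sense();print(s["clock"],s["position"],s["ee_rot"],s["width"])
E
```

```text
slim_battery_c [([555.0, -424.0, 25.0], 0.62, [263, 111]), ([420.0, -347.0, 43.0], 0.19, [183, 223])]
hex_set_c [([570.0, -301.0, 12.0], 0.61, [155, 83])]
oil_bottle_c [([421.0, -347.0, 46.0], 0.93, [182, 223])]
12.0 [ 488.17832003 -422.99285699  278.86524022] [ 1.79991110e+02 -1.14030458e-02  7.01636461e+00] 1.0003989159918936
```

View pics/w5.png

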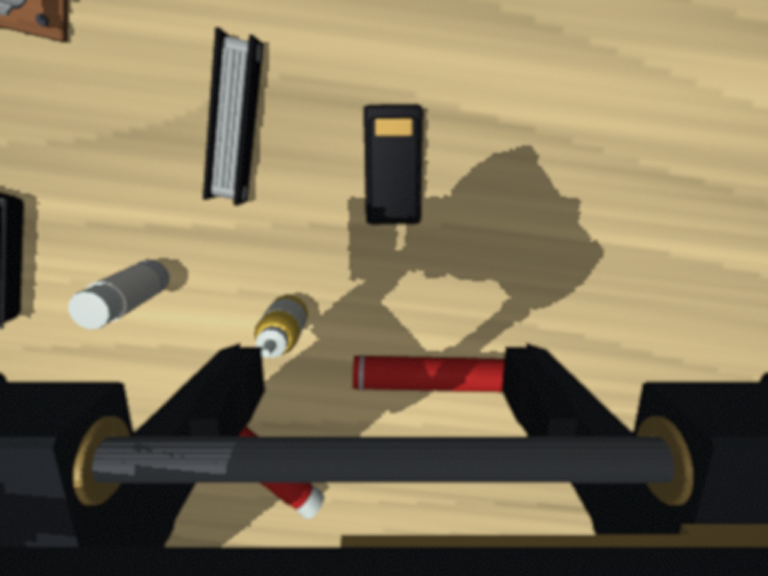

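```bash
python3 - <<'E'
from h import *
import pickle
f=pickle.load(open("w5.pkl","rb"))
def q(n,pts,z):
    P=np.array([ray(f,u/1.5,v/1.5,z) for u,v in pts]); print(n,P.tolist(),P.mean(0),cv2.minAreaRect(P[:,:2].astype(np.float32)))
    e=P[0]-P[3]; g=P[1]-P[2]; print(np.degrees(np.arctan2([e[1],g[1]],[e[0],g[0]])))
q("bat",[(364,107),(422,106),(420,223),(367,222)],36)
q("hex",[(217,29),(265,40),(239,204),(205,198)],26)
E
```

```text
bat [[591.9, -397.4, 36.0], [597.3, -436.6, 36.0], [518.1, -447.0, 36.0], [514.0, -408.2, 36.0]] [ 555.325 -422.3     36.   ] ((555.1240844726562, -422.18377685546875), (79.87992095947266, 39.56940460205078), 7.4808807373046875)
[7.89313141 7.48088618]
hex [[628.9, -293.7, 26.0], [626.2, -326.0, 26.0], [514.1, -311.4, 26.0], [515.4, -286.1, 26.0]] [ 571.15 -304.3    26.  ] ((571.0673828125, -306.0679016113281), (32.40821075439453, 113.75415802001953), 86.16917419433594)
[-3.83082701 -7.42048242]
```

w5.png: Slim battery (393,163), measured 80x40 against 84x42, yaw 7.6°. Hex set at (235,117), oil bottle at (280,325).

send_rows(grip=[0,0,0,0,0,0,0,0,0.3,1,1,1,1,1,1,1], delta_pos=[[3.5,0,-2],[6.8,0,-6],[6.8,0,-11],[6.8,0,-16],[6.8,0,-19],[6.8,0,-20.5],[6.8,0,-20.9],[6.8,0,-20.9],[6.8,0,-20.9],[6.8,0,-20.9],[6.8,0,-20.9],[6.8,0,-20.9],[6.8,0,-20.9],[6.8,0,-20.9],[6.8,0,-20.9],[6.8,0,-20.9]], delta_rot=[[0,0,0.01],[0,0,0.01],[0,0,0.01],[0,0,0.01],[0,0,0.01],[0,0,0.01],[0,0,0.01],[0,0,0.01],[0,0,0.01],[0,0,0.01],[0,0,0.01],[0,0,0.01],[0,0,0.01],[0,0,0.01],[0,0,0.01],[0,0,0.01]], squeeze=35)

```text
clock: 13.6
position: [555.8, -422.9, 69.8]
ee_rot: [-179.9, 0.0, 7.5]
force: [-1.3, 3.7, 2.9]
width: 0.474
```

send_rows(grip=[1,1,1,1,1,1], delta_pos=[[0,0,1],[0,0,4],[0,0,9],[0,0,14],[0,0,18],[0,0,18]], delta_rot=[[0,0,0],[0,0,0],[0,0,0],[0,0,0],[0,0,0],[0,0,0]])

```text
clock: 14.2
position: [558.9, -426.2, 258.9]
ee_rot: [179.4, -0.6, 7.6]
force: [0.9, -1.9, -2.0]
width: 0.478
```

send_rows(grip=[1,1,1,1,1,1,1,1,1,1,1,1,1,1,1,1], delta_pos=[[4.1,48.3,2],[4.1,48.3,2],[4.1,48.3,2],[4.1,48.3,2],[4.1,48.3,2],[4.1,48.3,2],[4.1,48.3,2],[4.1,48.3,2],[4.1,48.3,2],[4.1,48.3,2],[4.1,48.3,2],[4.1,48.3,2],[4.1,48.3,2],[4.1,48.3,2],[4.1,48.3,2],[4.1,48.3,2]], delta_rot=[[0,0,1.4],[0,0,1.4],[0,0,1.4],[0,0,1.4],[0,0,1.4],[0,0,1.4],[0,0,1.4],[0,0,1.4],[0,0,1.4],[0,0,1.4],[0,0,1.4],[0,0,1.4],[0,0,1.4],[0,0,1.4],[0,0,1.4],[0,0,1.4]])

```text
clock: 15.8
position: [596.9, 58.6, 269.6]
ee_rot: [-180.0, 0.0, 87.7]
force: [0.0, 0.2, -2.6]
width: 0.473
```

```bash
python3 - <<'E'
from h import *
import pickle
f=ctrl.grab_frame("wrist"); grid(f,"w6.png"); pickle.dump(f,open("w6.pkl","wb"))
for n in ["slim_battery_c","cell_tray","battery_tray","bottle_tray","hex_tray","long_cell_c"]:
    print(n,[(np.round(d["at"]).tolist(),round(d["confidence"],2),px(f,d["at"])) for d in ctrl.pinpoint("wrist",n)])
s=ctrl.sense();print(s["clock"],s["position"],s["ee_rot"],s["width"])
E
```

```text
slim_battery_c [([595.0, 59.0, 221.0], 0.59, [250, 260])]
cell_tray []
battery_tray [([595.0, 146.0, 3.0], 0.8, [249, 89])]
bottle_tray [([510.0, 151.0, 3.0], 0.72, [173, 88])]
hex_tray [([433.0, 152.0, 0.0], 0.66, [105, 90])]
long_cell_c [([676.0, 145.0, 42.0], 0.9, [331, 86])]
16.15 [596.9257758   59.57969044 269.76071774] [ 1.79995339e+02 -1.49904329e-03  8.77613522e+01] 0.4745954072653218
```

View pics/w6.png

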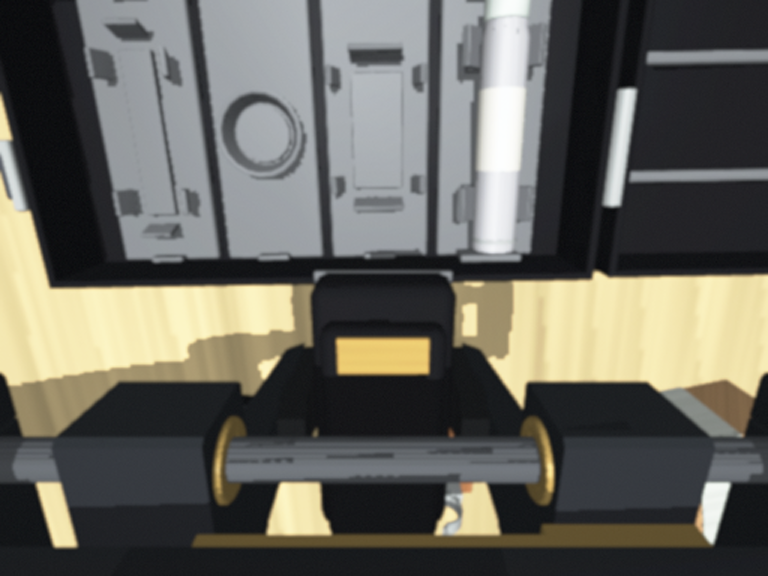

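```bash
python3 - <<'E'
from h import *
import pickle
f=pickle.load(open("w6.pkl","rb"))
P=np.array([ray(f,u/1.5,v/1.5,18) for u,v in((351,66),(404,65),(405,188),(351,189))]);print(P,P.mean(0))
for z in(202,237): print(z,[ray(f,u/1.5,v/1.5,z) for u,v in((315,274),(452,274),(383,278))])
print("head",[ray(f,u/1.5,v/1.5,247) for u,v in((322,325),(444,325))])
print("ring",ray(f,262/1.5,135/1.5,28), "ringbot",ray(f,263/1.5,134/1.5,16))
P=np.array([ray(f,u/1.5,v/1.5,18) for u,v in((120,50),(155,50),(177,212),(137,214))]);print("hex",P,P.mean(0))
E
```

```text
[[581.5 190.   18. ]
 [617.7 189.1  18. ]
 [616.2 106.9  18. ]
 [576.3 107.8  18. ]] [597.925 148.45   18.   ]
202 [array([575.5,  94.2, 202. ]), array([623.4,  92.2, 202. ]), array([599.2,  91.7, 202. ])]
237 [array([581.5, 103.8, 237. ]), array([618.1, 102.2, 237. ]), array([599.6, 101.9, 237. ])]
head [array([583.8,  93.1, 247. ]), array([614.7,  91.8, 247. ])]
ring [517.8 147.7  28. ] ringbot [515.5 148.9  16. ]
hex [[425.9 206.3  18. ]
 [449.6 205.3  18. ]
 [444.8  96.3  18. ]
 [414.5  96.1  18. ]] [433.7 151.   18. ]
```

w6.png: Battery held level, straight and centred in the jaws. Its pocket pad runs (351,66)–(405,188), centre about (598,147).

send_rows(grip=[1,1,1,1,1,1,1,1,1,1,1,1,1,1,1,1,1,1], delta_pos=[[0,4.5,-2],[0,8.7,-4],[0,8.7,-8],[0,8.7,-12],[0,8.7,-14.5],[0,8.7,-15.5],[0,8.7,-15.8],[0,8.7,-16.2],[0,8.7,-16.5],[0,8.7,-16.8],[0,8.7,-17.1],[0,8.7,-17.4],[0,8.7,-17.7],[0,8.7,-17.9],[0,8.7,-18.1],[0,8.7,-18.2],[0,8.7,-18.2],[0,8.7,-18.2]], delta_rot=[[0,0,0],[0,0,0],[0,0,0],[0,0,0],[0,0,0],[0,0,0],[0,0,0],[0,0,0],[0,0,0],[0,0,0],[0,0,0],[0,0,0],[0,0,0],[0,0,0],[0,0,0],[0,0,0],[0,0,0],[0,0,0]])

```text
clock: 17.95
position: [596.9, 146.6, 87.9]
ee_rot: [-180.0, 0.0, 87.8]
force: [-1.1, 0.0, -2.1]
width: 0.473
```

send_rows(grip=[1,1,1,1], delta_pos=[[0,0,-0.1],[0,0,-0.2],[0,0,-0.2],[0,0,-0.2]], delta_rot=[[0,0,0],[0,0,0],[0,0,0],[0,0,0]])

```text
clock: 18.35
position: [596.9, 146.6, 87.8]
ee_rot: [-180.0, 0.0, 87.8]
force: [-6.5, -0.7, 11.4]
width: 0.475
```

send_rows(grip=[0.3,0.3,0.3,0.3,0.3,0.3,0.3,0.3,0.3,0.3], delta_pos=[[0,0,0.2],[0,0,0.2],[0,0,0.2],[0,0,0.2],[0,0,3],[0,0,7],[0,0,12],[0,-5,16],[0,-9,18],[0,-9,18]], delta_rot=[[0,0,0],[0,0,0],[0,0,0],[0,0,0],[0,0,0],[0,0,0],[0,0,0],[0,0,0],[0,0,0],[0,0,0]])

```text
clock: 19.35
position: [598.9, 53.5, 270.2]
ee_rot: [179.6, 0.1, 87.6]
force: [0.9, 0.1, 1.1]
width: 0.699
```

```bash
python3 - <<'E'
from h import *
f=ctrl.grab_frame("wrist"); grid(f,"w7.png",1.2)
for n in ["slim_battery_c"]:
    print(n,[(np.round(d["at"]).tolist(),round(d["confidence"],2),px(f,d["at"])) for d in ctrl.pinpoint("wrist",n)])
s=ctrl.sense();print(s["clock"],s["position"],s["width"])
E
```

```text
slim_battery_c [([595.0, 145.0, 39.0], 0.77, [245, 84])]
19.45 [597.53709065  55.49007338 266.82367625] 0.7009209326926729
```

View pics/w7.png

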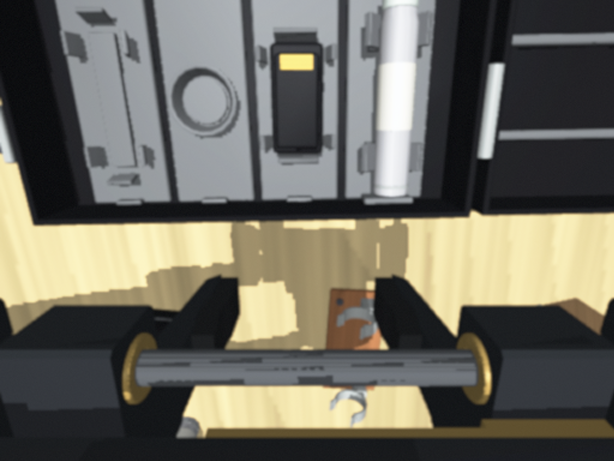

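w7.png: Battery sits inside all ribs at (297,97). The network puts its centre at z=39 against 41 when seated. Next, the hex set.

send_rows(grip=[0,0,0,0,0,0,0,0,0,0,0,0,0,0,0,0], delta_pos=[[-10,-36,0],[-10,-36,0],[-10,-36,0],[-10,-36,0],[-10,-36,0],[-10,-36,0],[-10,-36,0],[-10,-36,0],[-10,-36,0],[-10,-36,0],[-10,-36,0],[-10,-36,0],[-10,-36,0],[-10,-36,0],[-10,-36,0],[-10,-36,0]], delta_rot=[[0,0,-1.628],[0,0,-1.628],[0,0,-1.628],[0,0,-1.628],[0,0,-1.628],[0,0,-1.628],[0,0,-1.628],[0,0,-1.628],[0,0,-1.628],[0,0,-1.628],[0,0,-1.628],[0,0,-1.628],[0,0,-1.628],[0,0,-1.628],[0,0,-1.628],[0,0,-1.628]])

```text
clock: 21.05
position: [497.0, -303.2, 265.6]
ee_rot: [-180.0, 0.0, -5.5]
force: [-0.6, 0.1, 0.5]
width: 1.0
```

```bash
python3 - <<'E'
from h import *
import pickle
f=ctrl.grab_frame("wrist"); grid(f,"w8.png"); pickle.dump(f,open("w8.pkl","wb"))
for n in ["hex_set_c","oil_bottle_c"]:
    print(n,[(np.round(d["at"]).tolist(),round(d["confidence"],2),px(f,d["at"])) for d in ctrl.pinpoint("wrist",n)])
s=ctrl.sense();print(s["clock"],s["position"],s["ee_rot"],s["joint_positions"])
E
```

```text
hex_set_c [([572.0, -299.0, 10.0], 0.75, [244, 103])]
oil_bottle_c [([424.0, -348.0, 43.0], 0.75, [300, 235])]
21.2 [ 496.9489998  -303.37931575  265.83192707] [ 1.79993585e+02 -1.42416888e-02 -5.49125724e+00] [-3.38549949e+01  6.63790048e+00  1.05894241e+02  1.21344148e-03
  6.74522790e+01  6.16357979e+01]
```

View pics/w8.png

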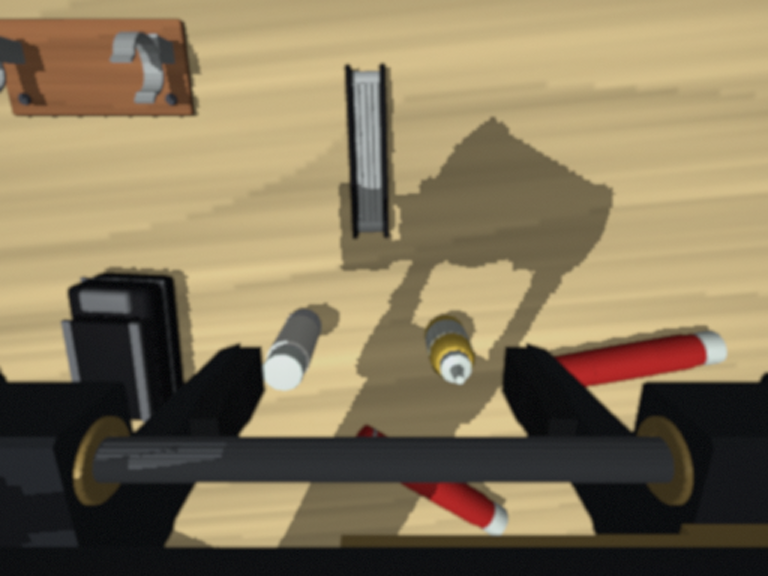

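```bash
python3 - <<'E'
from h import *
import pickle
f=pickle.load(open("w8.pkl","rb"))
P=np.array([ray(f,u/1.5,v/1.5,26) for u,v in((346,66),(386,65),(389,236),(353,237))]);print(P,P.mean(0))
d=(P[0]+P[1]-P[2]-P[3])/2;print(np.hypot(*d[:2]),np.degrees(np.arctan2(d[1],d[0])))
print("bottle tip",ray(f,457/1.5,370/1.5,82),"shoulder",ray(f,449/1.5,347/1.5,50),"base",ray(f,448/1.5,325/1.5,0))
E
```

```text
[[ 629.  -292.3   26. ]
 [ 627.1 -318.6   26. ]
 [ 513.6 -310.2   26. ]
 [ 515.4 -283.7   26. ]] [ 571.275 -301.2     26.   ]
113.86769735091683 -4.280999578095001
bottle tip [ 429.8 -347.2   82. ] shoulder [ 431.7 -346.6   50. ] base [ 428.  -352.8    0. ]
```

w8.png: Hex set spans (346,66)–(389,237); measured centre (571,−301), yaw −4.3°, length 114 against 118. Short cell at (285,370) and the bottle at (455,365) are clear of it.

send_rows(grip=[0,0,0,0,0,0,0,0,0.4,1,1,1,1,1,1,1,1], delta_pos=[[3.5,0.2,-2],[7.4,0.2,-6],[7.4,0.2,-11],[7.4,0.2,-15],[7.4,0.2,-18],[7.4,0.2,-19.4],[7.4,0.2,-19.7],[7.4,0.2,-19.7],[7.4,0.2,-19.7],[7.4,0.2,-19.7],[7.4,0.2,-19.7],[7.4,0.2,-19.7],[7.4,0.2,-19.7],[7.4,0.2,-19.7],[7.4,0.2,-19.7],[7.4,0.2,-19.7],[7.4,0.2,-19.7]], delta_rot=[[0,0,0.022],[0,0,0.022],[0,0,0.022],[0,0,0.022],[0,0,0.022],[0,0,0.022],[0,0,0.022],[0,0,0.022],[0,0,0.022],[0,0,0.022],[0,0,0.022],[0,0,0.022],[0,0,0.022],[0,0,0.022],[0,0,0.022],[0,0,0.022],[0,0,0.022]])

```text
clock: 22.9
position: [570.8, -301.2, 68.6]
ee_rot: [-180.0, 0.0, -4.3]
force: [-0.5, 1.6, 0.8]
width: 0.314
```

send_rows(grip=[1,1,1,1,1,1], delta_pos=[[0,0,1],[0,0,4],[0,0,9],[0,0,14],[0,0,18],[0,0,18]], delta_rot=[[0,0,0],[0,0,0],[0,0,0],[0,0,0],[0,0,0],[0,0,0]])

```text
clock: 23.5
position: [574.3, -303.4, 257.9]
ee_rot: [179.6, -0.8, -4.2]
force: [0.4, 0.4, -2.1]
width: 0.315
```

send_rows(grip=[1,1,1,1,1,1,1,1,1,1,1,1,1,1,1,1], delta_pos=[[-13.8,36.6,2],[-13.8,36.6,2],[-13.8,36.6,2],[-13.8,36.6,2],[-13.8,36.6,2],[-13.8,36.6,2],[-13.8,36.6,2],[-13.8,36.6,2],[-13.8,36.6,2],[-13.8,36.6,2],[-13.8,36.6,2],[-13.8,36.6,2],[-13.8,36.6,2],[-13.8,36.6,2],[-13.8,36.6,2],[-13.8,36.6,2]], delta_rot=[[0,0,1.607],[0,0,1.607],[0,0,1.607],[0,0,1.607],[0,0,1.607],[0,0,1.607],[0,0,1.607],[0,0,1.607],[0,0,1.607],[0,0,1.607],[0,0,1.607],[0,0,1.607],[0,0,1.607],[0,0,1.607],[0,0,1.607],[0,0,1.607]])

```text
clock: 25.1
position: [432.9, 64.5, 268.6]
ee_rot: [-180.0, 0.0, 87.8]
force: [0.1, -0.2, -1.9]
width: 0.312
```

```bash
python3 - <<'E'
from h import *
import pickle
f=ctrl.grab_frame("wrist"); grid(f,"w9.png"); pickle.dump(f,open("w9.pkl","wb"))
for n in ["hex_set_c","hex_tray","bottle_tray"]:
    print(n,[(np.round(d["at"]).tolist(),round(d["confidence"],2),px(f,d["at"])) for d in ctrl.pinpoint("wrist",n)])
s=ctrl.sense();print(s["clock"],s["position"],s["ee_rot"],s["width"],s["joint_positions"])
E
```

```text
hex_set_c [([434.0, 64.0, 210.0], 0.63, [257, 251])]
hex_tray [([432.0, 152.0, 4.0], 0.79, [251, 89])]
bottle_tray [([511.0, 149.0, 3.0], 0.81, [322, 89])]
25.3 [432.95502592  64.56377534 268.73019667] [ 1.79998903e+02 -1.24535387e-03  8.78010970e+01] 0.31305965129157837 [ 5.22005272e+00 -9.93582431e+00  1.21686553e+02  1.17702815e-03
  6.82480218e+01  7.41851950e+00]
```

View pics/w9.png

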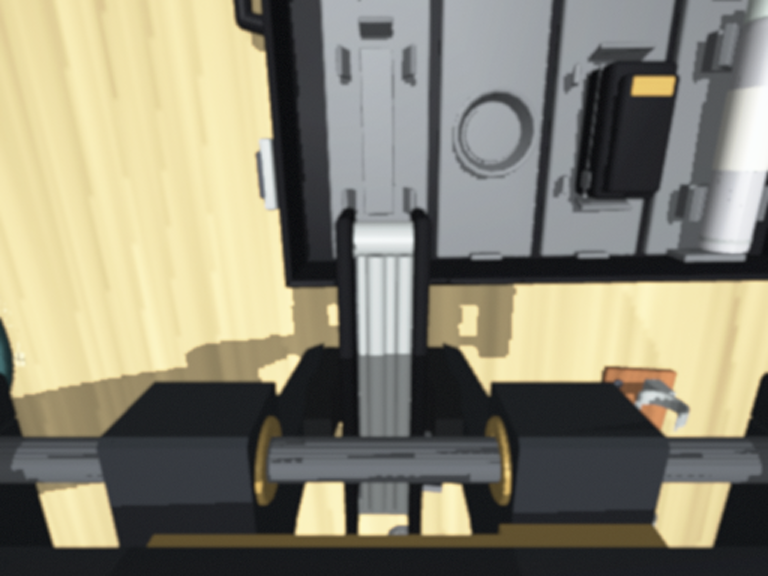

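```bash
python3 - <<'E'
from h import *
import pickle
f=pickle.load(open("w9.pkl","rb"))
P=np.array([ray(f,u/1.5,v/1.5,18) for u,v in((360,47),(393,47),(395,212),(361,212))]);print(P,P.mean(0))
print("ribs sides",[ray(f,u/1.5,v/1.5,31) for u,v in((350,62),(404,62),(355,200),(404,200))],"far end",ray(f,376/1.5,38/1.5,22))
print("hex end",[ray(f,u/1.5,v/1.5,z) for z in(213,226) for u,v in((345,211),(421,210))],[ray(f,u/1.5,300/1.5,226) for u in(338,429)])
print("ring",ray(f,494/1.5,133/1.5,28),ray(f,495/1.5,132/1.5,16))
E
```

```text
[[424.1 207.1  18. ]
 [446.3 206.2  18. ]
 [444.1  95.6  18. ]
 [418.7  96.6  18. ]] [433.3   151.375  18.   ]
ribs sides [array([417.5, 196. ,  31. ]), array([452.8, 194.5,  31. ]), array([415.6, 107. ,  31. ]), array([450.5, 105.6,  31. ])] far end [435.1 211.2  22. ]
hex end [array([424.5, 123. , 213. ]), array([447.8, 122.4, 213. ]), array([425.6, 124.7, 226. ]), array([446.8, 124.2, 226. ])] [array([421.9,  98.6, 226. ]), array([448.8,  97.6, 226. ])]
ring [513.7 148.4  28. ] [517.3 149.3  16. ]
```

w9.png: Hex set straight in the jaws, keys up. Its pad runs (360,47)–(395,212), centre (433.5,151.5), and the pad size matches.

send_rows(grip=[1,1,1,1,1,1,1,1,1,1,1,1,1,1,1,1,1,1], delta_pos=[[0,4.5,-2],[0,8.7,-4],[0,8.7,-8],[0,8.7,-12],[0,8.7,-14.5],[0,8.7,-15.5],[0,8.7,-15.8],[0,8.7,-16.2],[0,8.7,-16.5],[0,8.7,-16.8],[0,8.7,-17.1],[0,8.7,-17.4],[0,8.7,-17.7],[0,8.7,-17.9],[0,8.7,-18.1],[0,8.7,-18.2],[0,8.7,-18.3],[0,8.7,-18.3]], delta_rot=[[0,0,0],[0,0,0],[0,0,0],[0,0,0],[0,0,0],[0,0,0],[0,0,0],[0,0,0],[0,0,0],[0,0,0],[0,0,0],[0,0,0],[0,0,0],[0,0,0],[0,0,0],[0,0,0],[0,0,0],[0,0,0]])

```text
clock: 27.1
position: [432.8, 151.6, 86.5]
ee_rot: [-179.9, 0.0, 87.8]
force: [-4.0, -1.9, 8.5]
width: 0.312
```

send_rows(grip=[0.45,0.45,0.45,0.45,0.45,0.45,0.45,0.45,0.45,0.45], delta_pos=[[0,0,0.1],[0,0,0.1],[0,0,0.1],[0,0,0.1],[0,0,2],[0,0,6],[0,0,11],[0,-5,15],[0,-9,18],[0,-9,18]], delta_rot=[[0,0,0],[0,0,0],[0,0,0],[0,0,0],[0,0,0],[0,0,0],[0,0,0],[0,0,0],[0,0,0],[0,0,0]])

```text
clock: 28.1
position: [434.6, 59.6, 269.7]
ee_rot: [179.6, 0.0, 87.7]
force: [0.3, 0.4, 0.9]
width: 0.551
```

```bash
python3 - <<'E'
from h import *
f=ctrl.grab_frame("wrist"); grid(f,"w10.png",1.2)
for n in ["hex_set_c"]:
    print(n,[(np.round(d["at"]).tolist(),round(d["confidence"],2),px(f,d["at"])) for d in ctrl.pinpoint("wrist",n)])
s=ctrl.sense();print(s["clock"],s["position"],s["width"])
E
```

```text
hex_set_c [([434.0, 150.0, 32.0], 0.96, [248, 85])]
28.2 [433.86629976  60.64725657 267.30983766] 0.5483637299022464
```

View pics/w10.png

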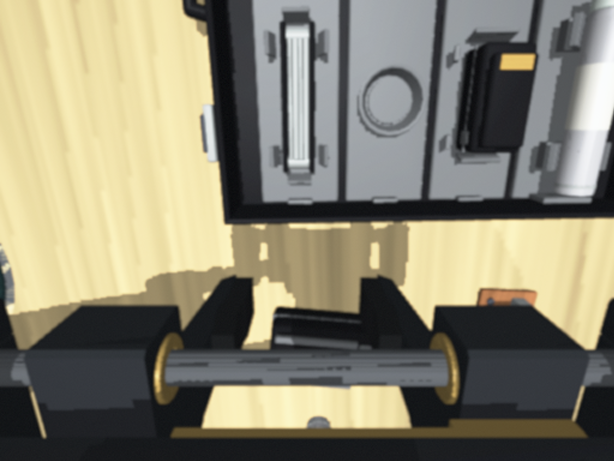

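w10.png: Hex set inside its ribs at (297,97); the network puts its centre at z=32 against 31. Next, the oil bottle.

send_rows(grip=[0,0,0,0,0,0,0,0,0,0,0,0,0,0,0], delta_pos=[[-0.6,-48.5,0],[-0.6,-48.5,0],[-0.6,-48.5,0],[-0.6,-48.5,0],[-0.6,-48.5,0],[-0.6,-48.5,0],[-0.6,-48.5,0],[-0.6,-48.5,0],[-0.6,-48.5,0],[-0.6,-48.5,0],[-0.6,-48.5,0],[-0.6,-48.5,0],[-0.6,-48.5,0],[-0.6,-48.5,0],[-0.6,-48.5,0]], delta_rot=[[0,0,0],[0,0,0],[0,0,0],[0,0,0],[0,0,0],[0,0,0],[0,0,0],[0,0,0],[0,0,0],[0,0,0],[0,0,0],[0,0,0],[0,0,0],[0,0,0],[0,0,0]])

```text
clock: 29.7
position: [427.3, -422.0, 265.6]
ee_rot: [-180.0, -0.0, 87.9]
force: [0.6, -0.7, 0.8]
width: 0.999
```

```bash
python3 - <<'E'
from h import *
import pickle
f=ctrl.grab_frame("wrist"); grid(f,"w11.png"); pickle.dump(f,open("w11.pkl","wb"))
for n in ["oil_bottle_c"]:
    print(n,[(np.round(d["at"]).tolist(),round(d["confidence"],2),px(f,d["at"])) for d in ctrl.pinpoint("wrist",n)])
    for z in(0,17,50,82): print(z, px(f,[424,-348,z]))
s=ctrl.sense();print(s["clock"],s["position"],s["width"])
E
```

```text
oil_bottle_c [([421.0, -348.0, 43.0], 0.82, [245, 103])]
0 [249, 102]
17 [249, 102]
50 [248, 102]
82 [247, 103]
29.8 [ 427.21847517 -422.50233757  266.00979091] 1.000273774926962
```

View pics/w11.png

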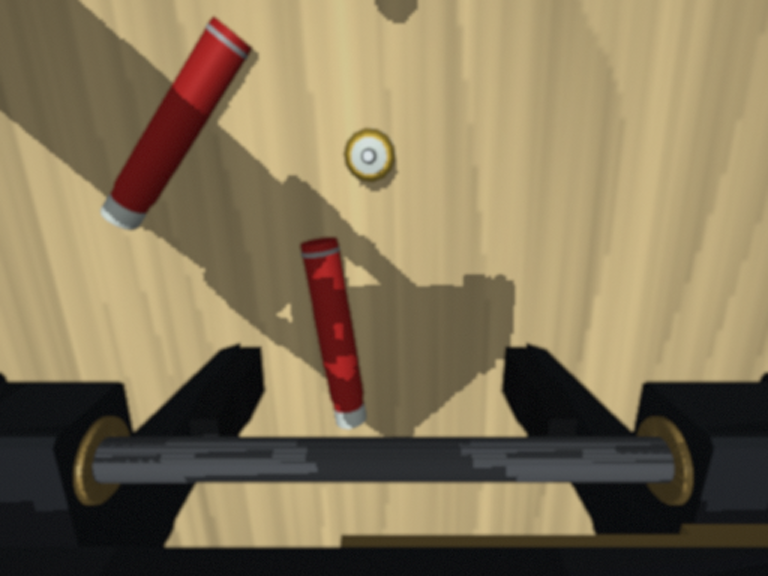

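w11.png: Bottle centre at (370,155) → (422.5,−349), seen from straight above. The fingers along x clear both red cells, nearest (320,245).

send_rows(grip=[0,0,0,0,0,0,0,0,0,0.4,1,1,1,1,1,1,1], delta_pos=[[-0.2,4,0],[-0.4,7.4,-2],[-0.4,7.4,-6],[-0.4,7.4,-10],[-0.4,7.4,-14],[-0.4,7.4,-16.5],[-0.4,7.4,-17.6],[-0.4,7.4,-17.6],[-0.4,7.4,-17.6],[-0.4,7.4,-17.6],[-0.4,7.4,-17.6],[-0.4,7.4,-17.6],[-0.4,7.4,-17.6],[-0.4,7.4,-17.6],[-0.4,7.4,-17.6],[-0.4,7.4,-17.6],[-0.4,7.4,-17.6]], delta_rot=[[0,0,0],[0,0,0],[0,0,0],[0,0,0],[0,0,0],[0,0,0],[0,0,0],[0,0,0],[0,0,0],[0,0,0],[0,0,0],[0,0,0],[0,0,0],[0,0,0],[0,0,0],[0,0,0],[0,0,0]], squeeze=25)

```text
clock: 31.5
position: [422.7, -349.3, 89.6]
ee_rot: [-180.0, -0.0, 87.8]
force: [-1.3, 0.5, 0.0]
width: 0.379
```

send_rows(grip=[1,1,1,1,1,1,1,1], delta_pos=[[0,0,0.5],[0,0,2],[0,0,5],[0,0,9],[0,0,13],[0,0,16],[0,0,16],[0,0,16]], delta_rot=[[0,0,0],[0,0,0],[0,0,0],[0,0,0],[0,0,0],[0,0,0],[0,0,0],[0,0,0]])

```text
clock: 32.3
position: [423.2, -349.6, 251.1]
ee_rot: [179.9, 0.1, 87.8]
force: [-0.3, -1.3, -1.2]
width: 0.373
```

send_rows(grip=[1,1,1,1,1,1,1,1,1,1,1,1,1,1,1], delta_pos=[[9.2,49.9,0],[9.2,49.9,0],[9.2,49.9,0],[9.2,49.9,0],[9.2,49.9,0],[9.2,49.9,0],[9.2,49.9,0],[9.2,49.9,0],[9.2,49.9,0],[9.2,49.9,0],[9.2,49.9,0],[9.2,49.9,0],[9.2,49.9,0],[9.2,49.9,0],[9.2,49.9,0]], delta_rot=[[0,0,0],[0,0,0],[0,0,0],[0,0,0],[0,0,0],[0,0,0],[0,0,0],[0,0,0],[0,0,0],[0,0,0],[0,0,0],[0,0,0],[0,0,0],[0,0,0],[0,0,0]])

```text
clock: 33.8
position: [514.7, 148.0, 249.4]
ee_rot: [-180.0, 0.0, 87.7]
force: [-0.7, -1.0, -0.1]
width: 0.378
```

send_rows(grip=[1,1,1,1,1,1,1,1,1,1,1,1,1,1], delta_pos=[[0,0,-4],[0,0,-8],[0,0,-11],[0,0,-12],[0,0,-12.4],[0,0,-12.8],[0,0,-13.2],[0,0,-13.5],[0,0,-13.8],[0,0,-14.1],[0,0,-14.3],[0,0,-14.4],[0,0,-14.4],[0,0,-14.4]], delta_rot=[[0,0,0],[0,0,0],[0,0,0],[0,0,0],[0,0,0],[0,0,0],[0,0,0],[0,0,0],[0,0,0],[0,0,0],[0,0,0],[0,0,0],[0,0,0],[0,0,0]])

```text
clock: 35.2
position: [515.0, 149.7, 105.7]
ee_rot: [180.0, -0.0, 87.8]
force: [-0.3, 0.3, -1.8]
width: 0.38
```

send_rows(grip=[1,1,1,1,1], delta_pos=[[0,0,-0.1],[0,0,-0.2],[0,0,-0.2],[0,0,-0.2],[0,0,-0.2]], delta_rot=[[0,0,0],[0,0,0],[0,0,0],[0,0,0],[0,0,0]])

```text
clock: 35.7
position: [515.1, 149.7, 105.6]
ee_rot: [-180.0, -0.0, 87.8]
force: [-4.9, -1.0, 12.7]
width: 0.381
```

send_rows(grip=[0.4,0.4,0.4,0.4,0.4,0.4,0.4,0.4,0.4,0.4,0.4], delta_pos=[[0,0,0.2],[0,0,0.2],[0,0,0.2],[0,0,0.2],[0,0,2],[0,0,5],[0,0,9],[0,0,13],[0,-5,16],[0,-9,18],[0,-9,18]], delta_rot=[[0,0,0],[0,0,0],[0,0,0],[0,0,0],[0,0,0],[0,0,0],[0,0,0],[0,0,0],[0,0,0],[0,0,0],[0,0,0]])

```text
clock: 36.8
position: [516.7, 56.3, 287.6]
ee_rot: [179.6, 0.1, 87.6]
force: [0.4, 0.7, -0.7]
width: 0.599
```

```bash
python3 - <<'E'
from h import *
f=ctrl.grab_frame("wrist"); grid(f,"w12.png"); g=ctrl.grab_frame("top"); ctrl.grab_frame("scene")
for n in ["long_cell_c","slim_battery_c","oil_bottle_c","hex_set_c","short_cell_c","big_battery_c"]:
  for c in("wrist","top","scene"):
    print(n,c,[(np.round(d["at"]).tolist(),round(d["confidence"],2)) for d in ctrl.pinpoint(c,n)])
s=ctrl.sense();print(s["clock"],s["position"],s["force"],s["width"])
E
```

```text
long_cell_c wrist [([678.0, 141.0, 37.0], 0.93), ([681.0, 147.0, 2.0], 0.5), ([595.0, 145.0, 45.0], 0.21)]
long_cell_c top [([282.0, -324.0, 16.0], 0.83), ([387.0, -485.0, 17.0], 0.77), ([680.0, 141.0, 39.0], 0.71)]
long_cell_c scene [([280.0, -327.0, 16.0], 0.88), ([386.0, -487.0, 16.0], 0.64), ([675.0, 140.0, 42.0], 0.61), ([512.0, 151.0, 51.0], 0.46)]
slim_battery_c wrist [([594.0, 148.0, 42.0], 0.79), ([679.0, 143.0, 40.0], 0.48), ([679.0, 145.0, 5.0], 0.48)]
slim_battery_c top [([676.0, 140.0, 37.0], 0.21)]
slim_battery_c scene [([594.0, 146.0, 38.0], 0.98)]
oil_bottle_c wrist [([516.0, 150.0, 60.0], 0.96)]
oil_bottle_c top []
oil_bottle_c scene [([514.0, 155.0, 52.0], 0.64), ([594.0, 143.0, 38.0], 0.37)]
hex_set_c wrist [([434.0, 149.0, 29.0], 0.79)]
hex_set_c top [([434.0, 154.0, 32.0], 0.58), ([431.0, 155.0, 5.0], 0.42)]
hex_set_c scene [([432.0, 153.0, 32.0], 0.8)]
short_cell_c wrist [([439.0, -228.0, 39.0], 0.73)]
short_cell_c top [([436.0, -234.0, 44.0], 0.54)]
short_cell_c scene [([440.0, -231.0, 42.0], 0.56), ([594.0, 143.0, 38.0], 0.51)]
big_battery_c wrist [([443.0, -100.0, 29.0], 0.75)]
big_battery_c top [([442.0, -90.0, 32.0], 0.86)]
big_battery_c scene [([442.0, -92.0, 31.0], 0.63)]
37.85 [514.92068525  59.58417153 283.76490841] [ 0.24846006 -0.36471031 -0.31581785] 0.5996417984985599
```

View pics/w12.png

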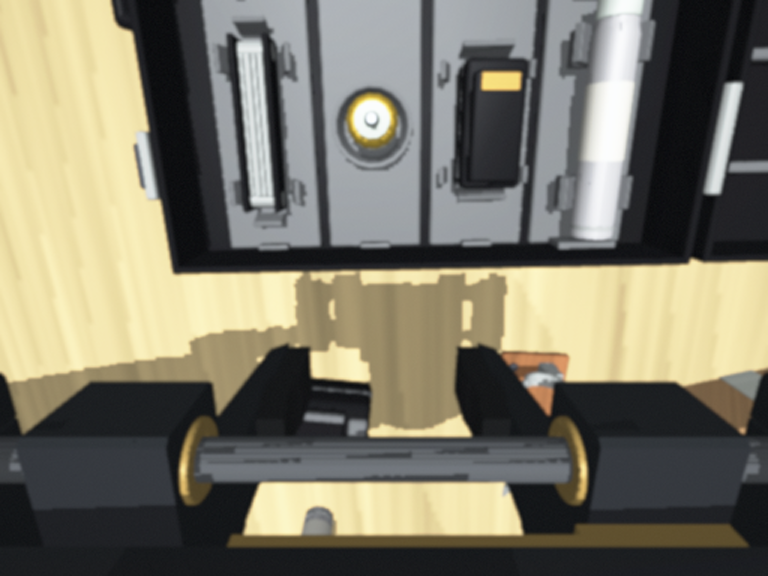

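w12.png: All four items are in their places: hex set (260,120), bottle upright in the well (372,120), battery (492,122), long cell (608,120). The short cell and big battery haven't moved, so I'm handing in.

```bash
python3 -c "
from plant import ctrl
print(ctrl.finish_job())"
```

```text
the job is handed in; nothing more can be done
None
```

The case is repacked in the order asked, and I handed the job in at about 38 s with the gripper clear of everything. I pulled the long cell out through the clip mouths at 45° and laid it in its cradles. Then came the slim battery, the hex-key set and the oil bottle, each into its own tray.

**Seating:** Each item stopped at about the height expected for full seating and pushed back with 6–13 N. The last wrist picture shows all four inside their ribs, cradles or well, with the bottle upright. The networks put each centre within about 5 mm of its seated position.

**Left alone:** The short cell and big battery read where they started. One wrist reading of the big battery was about 10 mm off in y, but the other two cameras agree it did not move.

**Checks that disagreed:** Some network hits were look-alikes or wrong labels, such as the red cylinders reported as the long cell, and I discarded them. The top camera missed the bottle and the slim battery in the last check; the wrist and scene cameras confirmed both.

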